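# Hold the strip reader's head on a colour fan

### The job

Lay the thin colour fan flat on the strip reader's narrow raised bed, down between its six dowel pins, and let go of it. Then take the grip of the reading head, pull the head along its rail against its return spring until its pointer stands right over the index, and keep it there at rest while it reads: finish still holding the head, since it flies back to its park when let go. Do not disturb the thick fan, the tester pots, the tin or the tape roll.

Things in the scene. Friction and masses are not known exactly. Their poses are not given: they have to be found in the camera images.
- fan_thin_center (a point): Centre of the thin colour fan (half-way up): a closed deck of card leaves lying flat, 182 x 53 x 19 mm (solid 54 mm wide, from 1 to 16 mm above its underside), 0.08 to 0.15 kg; x along its length, y across, z up. The thinner and shorter of the two fans on the right of the worktop. It may be laid either way round. Grasp across its width.
- fan_thick: The other fan on the right, not wanted: 222 x 52 x 40 mm; origin at the centre of its underside, x along its length. The two fans may have changed places.
- reader: Strip reader, fixed to the worktop: grey base plate 200 (x) x 360 (y) x 14 mm high, origin at the centre of its underside; its x points away from its front, its y runs along the rail towards the end where the head parks (left, seen from the robot). Behind, at x = 62 to 88 mm, runs the rail, 64 mm high (end plates 76 mm).
- nest (a point): Middle of the bed's top face, where the centre of the fan's underside belongs; axes as the reader's. The bed is a bar 30 mm wide (x), 220 mm long (y), its top 44 mm over the worktop and 30 mm over the base plate; the fan overhangs it on both long sides. From y = -60 to +60 mm its sides are open for fingers; cross bars 84 mm long, 16 wide, as high as the bed, lie at y = -72 and +72 mm.
- pin_top (a point): Top of one of the six steel pins round the fan's place, 8 mm thick, 13 mm over the bed, tapered in their upper 5 mm. Seen from the nest they stand at x = +-34.5, y = +-72 mm (61 mm free between them across) and at x = 0, y = +-99 mm (190 mm free between them along); this one at x = -34.5, y = -72 mm.
- head (a joint): How far the reading head has been pulled from its park, m: 0 parked, 0.235 at the far stop, growing towards the reader's -y. A spring pulls it back with about 4 N at 0 and 7 N at 0.2 m; it has no catch. The head passes 7 mm clear over a fan that lies flat on the bed.
- head_grip (a point): Middle of the upright black grip on top of the reading head: a rounded block 36 (reader x) x 22 (reader y) mm whose top is 16 mm above this point and whose foot is 19 mm below it (a flange 46 x 34 mm) on the head's flat top, 150 x 66 mm, 23 mm below this point. Axes as the reader's. It may be pinched either way.
- pointer_tip (a point): Lower tip of the head's pointer, a steel blade 2.5 mm wide at the front of the head over the scale. It moves with the head.
- index_tip (a point): Upper tip of the index, a steel blade 2.5 mm wide on a small block with a thumbscrew, clamped fast somewhere along the slot at the reader's front; this is the mark. Axes as the reader's. The pointer passes 4 mm above it and stands over it when both have the same reader y. In the reader's frame its x is -88 mm.
- pot_a: Tester pot 49 mm wide, 60 mm high, at the back right; leave it alone.
- pot_b: Second tester pot, like the first, beside it; leave it alone.
- tin: Small paint tin 60 mm wide, 55 mm high, behind the reader to the left; leave it alone.
- tape: Roll of masking tape 104 mm wide, 25 mm high, left of the reader; leave it alone.

How it is judged (in metres and radians):
On the way, in this order (a step that is already met when the one before it is completed fails the run):
1. the thin fan lies flat on the bed between the pins, released (x of fan_thin_center in the frame of nest between -0.007 and 0.007 m and y of fan_thin_center in the frame of nest between -0.008 and 0.008 m and z of fan_thin_center in the frame of nest between 0.005 and 0.0125 m and angle between fan_thin_center's own z axis and vertical below 0.05 rad and contact force between the fingers and fan_thin below 0.2 N), for 0.2 s.
2. the head is pulled until the pointer stands over the index (4 mm either way) and held by the fingers (y of pointer_tip in the frame of index_tip between -0.004 and 0.004 m and contact force between the fingers and head above 1.5 N), for 0.4 s.
At the end, for the whole second after the job is handed in: The thin fan lies flat on the bed within the six pins (7 mm across, 8 mm along, tilt under 0.05 rad, in line within 0.1 rad), touched by neither robot nor head; the fingers hold the head (over 1.5 N) at rest with its pointer within 4 mm of the index along the rail (all of step 1 and all of step 2 and angle between the x axis of fan_thin_center and the y axis of reader, either way round below 0.1 rad and contact force between each of the arm, head and fan_thin below 0.2 N and velocity of joint head between -0.01 and 0.01 m/s); the arm keeps its last pose, push and grip.
It fails at once if the thick fan is disturbed (distance of fan_thick from where it was at the start of the episode above 0.02 m).
It fails at once if a tester pot, the tin or the tape roll is disturbed (distance of any of pot_a, pot_b, tin, tape from where it was at the start of the episode above 0.02 m).
It also fails if it takes over 58 s, if anything falls off the work surface, if the arm or the gripper's body presses on something with over 40 N, if the wrist force passes 120 N, or if a joint passes its speed limit or range.

### The arm

A 6-joint arm with a two-finger parallel gripper is mounted at the origin on the work surface; the furniture and walls round the work are solid. World frame = base frame: x ahead of the robot, y to its left, z up, the work surface at z = 0. Lengths are in m, angles in degrees, forces in N, time in s.
With the tool pointing down it reaches from about 0.4 to 0.825 m from the base axis. Payload 7 kg.
Tool frame: the origin (TCP) lies midway between the tips of the shut fingers; the grasp point (between the pads) lies 19 mm behind it; z points along the fingers, y is the direction in which the jaws open and shut (so a half turn about z gives the same grasp; the last joint's range is limited). The gripper opens to 88 mm and grips with 3 to 60 N. Pads are 19 mm wide; open, the fingers measure 130 mm over their backs; the gripper's body (78 mm by 193 mm) begins 47 mm behind the grasp point.
Start: joints at [-58.894, 20.546, 0.682, 0, -70.136, -16.507], TCP at [0.17, -0.653, 0.227] pointing down, gripper open.
Joint ranges: [-176.03, 176.03], [-82.01, 121.73], [-58.28, 71.71], [-173.87, 95.51], [-174.79, -0.11], [-173.66, 173.66]. Speed limits (degrees/s): [136.94, 136.94, 172.46, 180, 180, 180].

### API

Orientations are given as a 3x3 rotation matrix whose columns are the frame's x, y, z axes.
In Python, from rig import robot gives the robot as it stands. Calls block until the motion is done:
- robot.goto(position, orientation): joint-space move of the TCP to a pose.
- robot.servo_line(position, ori=None, speed=0.15): straight line of the TCP; ori=None keeps the orientation; speed is the mean speed in m/s.
- robot.movej(angles): joint-space move.
- robot.move_gripper(opening): opening from 0.0 (shut) to 1.0 (fully open); the grip force is fixed at half the most; returns when the fingers have stopped.
- robot.dwell(seconds).
- robot.ik(position, orientation): joint angles nearest the present ones, or None.
- robot.grab_frame(name): name is "side" or "top" or "wrist"; returns (picture, depth): 400x640x3 uint8, red, green, blue; 400x640 float32, m along the optical axis (not along the pixel's ray), 0 where there is no reading.
- robot.camera_info(name): a dict with "vfov" (degrees; the focal length in pixels is half the picture's height over the tangent of half this angle, whatever the lens; pixels are square), "cx", "cy" (the principal point, pixels), "view" (4x4, takes a point from world to camera coordinates); the wrist camera has in their place "T_tool_cam" (4x4, takes a point from camera to tool coordinates, whose origin is the TCP and whose axes are the flange's). Camera axes: x right, y down, z forward; pixel columns grow to the right and rows downward; lengths in m; the calibration is good to about 2 mm. A picture is of the moment at which its call begins: read the wrist's pose just before it. camera_info takes no time and is no camera call.
A pose or a line that the arm cannot do raises robot.Unreachable and nothing moves.
- robot.job_done(): hands the job in, once; it reports no verdict.
Readings, each from a call of its own:
- robot.read_t(): time.
- robot.read_qpos(): joint angles.
- robot.read_qvel(): joint speeds.
- robot.read_effort(): joint torques, N m.
- robot.read_position(): TCP position.
- robot.read_tcp_rot(): TCP orientation.
- robot.read_force(): force on the tool from outside, world axes, zero at the start.
- robot.read_ft_torque(): the same for the moment, N m.
- robot.read_grip_width(): opening from 0.0 (shut) to 1.0 (fully open).
Only numpy, scipy, OpenCV 4.12 (cv2) and the standard library are available. Lean on these libraries where they do the work, as an engineer would, in place of code of your own. Each camera call takes 0.05 s, during which the arm holds its last target. There are 200 camera calls.

## Working session

There is one attempt and no reset: what is moved stays moved. The work goes in short steps, each a Python script; the robot and the scene stay as the last script left them, time stands still between calls to the robot, and variables do not carry over. Pictures are saved under pics/ and viewed, about 8 in all and at most 12, crops included, and the job is handed in when it is done.

```bash
mkdir -p pics; ls; cat > h.py <<'E'
import numpy as np, cv2
from rig import robot
def grab(name):
    R=robot.read_tcp_rot(); p=robot.read_position()
    im,d=robot.grab_frame(name); ci=robot.camera_info(name)
    f=200/np.tan(np.radians(ci['vfov'])/2)
    if 'view' in ci: T=np.linalg.inv(np.array(ci['view']))
    else:
        W=np.eye(4); W[:3,:3]=R; W[:3,3]=p; T=W@np.array(ci['T_tool_cam'])
    return im,d,(f,ci['cx'],ci['cy'],T)
def px(u,v,z,c):  # depth z
    f,cx,cy,T=c; u=np.asarray(u,float);v=np.asarray(v,float);z=np.asarray(z,float)
    return np.stack([(u-cx)/f*z,(v-cy)/f*z,z],-1)@T[:3,:3].T+T[:3,3]
def onz(u,v,h,c): # ray to plane world z=h
    o=c[3][:3,3]; d=px(u,v,1.0,c)-o
    return o+d*((h-o[2])/d[2])
def cloud(d,c):
    v,u=np.mgrid[:d.shape[0],:d.shape[1]]; return px(u,v,d,c)
def save(n,im): cv2.imwrite('pics/'+n,cv2.cvtColor(im,cv2.COLOR_RGB2BGR))
E
python3 - <<'E'
from h import *
for n in('top','side'):
    im,d,c=grab(n); save(n+'0.png',im); np.savez(n+'0.npz',im=im,d=d,f=c[0],cx=c[1],cy=c[2],T=c[3]); print(n,c, robot.camera_info(n))
print(robot.read_t(),robot.read_tcp_rot(),robot.camera_info('wrist'))
E
```

```text
pics
top (np.float64(480.24823580871765), 325.6444694389502, 198.25085184792195, array([[-5.98250626e-04, -9.89728444e-01,  1.42958911e-01,
         3.61836691e-01],
       [-9.99863115e-01,  2.95579343e-03,  1.62792518e-02,
        -4.76760111e-03],
       [-1.65345955e-02, -1.42929603e-01, -9.89594733e-01,
         1.59713249e+00],
       [ 0.00000000e+00,  0.00000000e+00,  0.00000000e+00,
         1.00000000e+00]])) {'vfov': 45.21869942361895, 'cx': 325.6444694389502, 'cy': 198.25085184792195, 'view': array([[-5.98250626e-04, -9.99863115e-01, -1.65345955e-02,
         2.18574602e-02],
       [-9.89728444e-01,  2.95579343e-03, -1.42929603e-01,
         5.86411669e-01],
       [ 1.42958911e-01,  1.62792518e-02, -9.89594733e-01,
         1.52886373e+00],
       [ 0.00000000e+00,  0.00000000e+00,  0.00000000e+00,
         1.00000000e+00]])}
side (np.float64(403.37346521631883), 317.30782612008187, 201.6194091897549, array([[ 0.97599729, -0.112812  ,  0.18628671,  0.31722152],
       [-0.21650945, -0.4102551 ,  0.88589752, -1.20526285],
       [-0.0235148 , -0.90496641, -0.42483273,  0
[... 300 characters left out ...]
671,  0.88589752, -0.42483273,  1.30188857],
       [ 0.        ,  0.        ,  0.        ,  1.        ]])}
0.1 [[-9.67739517e-01 -2.51952230e-01 -5.48067110e-04]
 [-2.51952767e-01  9.67738494e-01  1.41813291e-03]
 [ 1.73083890e-04  1.51047028e-03 -9.99998844e-01]] {'vfov': 59.44870051509275, 'cx': 316.8638506342657, 'cy': 200.58912322889873, 'T_tool_cam': array([[ 1.43345743e-03, -9.66351281e-01, -2.57221980e-01,
         6.96056625e-02],
       [ 9.99998850e-01,  1.25802911e-03,  8.46575163e-04,
         9.01885885e-05],
       [-4.94496256e-04, -2.57222897e-01,  9.66351973e-01,
        -1.56754486e-01],
       [ 0.00000000e+00,  0.00000000e+00,  0.00000000e+00,
         1.00000000e+00]])}
```

View pics/top0.png

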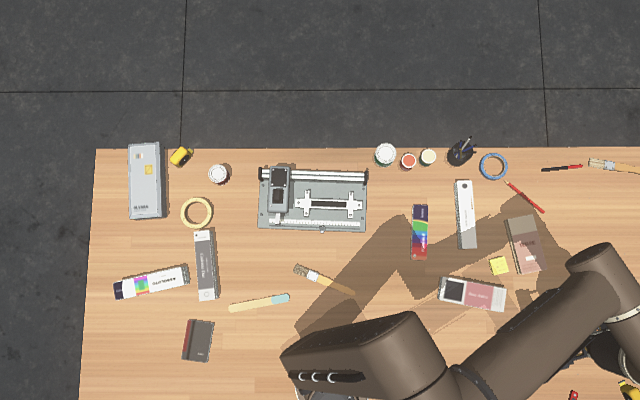

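View pics/side0.png

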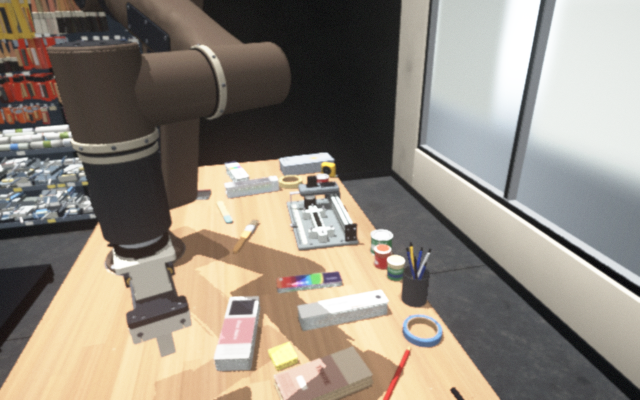

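The top view shows the reader at about (313,200) with its head parked at the left (278,188). The rainbow thin fan is at (419,231) and the white thick fan at (466,213). I'll take heights from depth, then get a closer wrist look.

```bash
python3 - <<'E'
from h import *
z=np.load('top0.npz'); im,d=z['im'],z['d']; c=(float(z['f']),float(z['cx']),float(z['cy']),z['T'])
P=cloud(d,c)
def rect(r,zlo,zhi):
    u0,v0,u1,v1=r; Q=P[v0:v1,u0:u1].reshape(-1,3); Q=Q[(Q[:,2]>zlo)&(Q[:,2]<zhi)]
    b=cv2.minAreaRect((Q[:,:2]*1000).astype(np.float32)); print(len(Q),'z',np.median(Q[:,2]).round(4),b)
rect((408,200,432,262),.008,.03)
rect((450,175,482,252),.02,.06)
rect((250,160,375,240),.007,.10)
Q=P[160:240,250:375].reshape(-1,3)
print(np.histogram(Q[:,2],bins=np.arange(-.005,.16,.01)))
print('table',P[270:280,360:400,2].mean())
R=np.array([[1,0,0],[0,-1,0],[0,0,-1.]])
for p in [(0.5,-.1,.45),(0.5,0.0,.4),(.45,-.2,.4)]:
  for R in (np.array([[0,1,0],[1,0,0],[0,0,-1.]]),np.array([[0,-1,0],[-1,0,0],[0,0,-1.]]),np.array([[-1,0,0],[0,1,0],[0,0,-1.]]),np.array([[1,0,0],[0,-1,0],[0,0,-1.]])):
    print(p,robot.ik(p,R))
E
```

```text
852 z 0.0153 ((477.2095947265625, -291.14898681640625), (62.706722259521484, 181.84449768066406), 86.97954559326172)
1120 z 0.0377 ((533.6031494140625, -435.8299865722656), (220.5531768798828, 53.96793746948242), 1.9204158782958984)
5655 z 0.0161 ((591.0067138671875, 66.20361328125), (262.42877197265625, 420.2731018066406), 2.5220835208892822)
(array([2796, 2771, 1064,  106,  573,  283,  508,  217,  104,   73,  653,
        154,    7,   11,   74,    4]), array([-0.005,  0.005,  0.015,  0.025,  0.035,  0.045,  0.055,  0.065,
        0.075,  0.085,  0.095,  0.105,  0.115,  0.125,  0.135,  0.145,
        0.155]))
table 0.006801311977489941
(0.5, -0.1, 0.45) [ 10.78552143   0.92227568   4.35007099   0.         -93.42779531
 169.21447857]
(0.5, -0.1, 0.45) [ 10.78552143   0.92227568   4.35007099   0.         -93.42779531
 -10.78552143]
(0.5, -0.1, 0.45) [  10.78552143    0.92227568    4.35007099    0.          -93.42779531
 -100.78552143]
(0.5, -0.1, 0.45) [ 10.78552143   0.92227568   4.35007099   0.         -93.42779531
  79.21447857]
(0.5, 0.0, 0.4) [ 2.25568540e+01 -1.24849436e-01 -2.88906766e+00  0.00000000e+00
 -8.72357818e+01  1.57443146e+02]
(0.5, 0.0, 0.4) [ 22.55685401  -0.12484944  -2.88906766   0.         -87.23578178
 -22.55685401]
(0.5, 0.0, 0.4) [  22.55685401   -0.12484944   -2.88906766    0.          -87.23578178
 -112.55685401]
(0.5, 0.0, 0.4) [ 22.55685401  -0.12484944  -2.88906766   0.         -87.23578178
  67.44314599]
(0.45, -0.2, 0.4) [ 1.33114941e+02 -7.70287249e+01 -3.66070943e+00  2.54444375e-14
 -1.63368015e+02  4.68850587e+01]
(0.45, -0.2, 0.4) [ -1.03991929  -0.90561253  -3.66070943   0.         -87.2449031
   1.03991929]
(0.45, -0.2, 0.4) [ -1.03991929  -0.90561253  -3.66070943   0.         -87.2449031
 -88.96008071]
(0.45, -0.2, 0.4) [ -1.03991929  -0.90561253  -3.66070943   0.         -87.2449031
  91.03991929]
```

```bash
cat >> h.py <<'E'
def snap(n):
    im,d,c=grab('wrist'); np.savez(n+'.npz',im=im,d=d,f=c[0],cx=c[1],cy=c[2],T=c[3]); save(n+'.png',im)
    return im,d,c
def load(n):
    z=np.load(n+'.npz'); return z['im'],z['d'],(float(z['f']),float(z['cx']),float(z['cy']),z['T'])
R0=np.diag([1.,-1,-1])
E
python3 - <<'E'
from h import *
robot.goto((.51,-.27,.26),R0); robot.dwell(.2)
snap('wfan'); print(robot.read_t(),robot.read_position(),robot.read_qpos())
robot.goto((.59,.06,.28),R0); robot.dwell(.2)
snap('wrd'); print(robot.read_t(),robot.read_position(),robot.read_qpos())
import subprocess
E
```

```text
2.2083 [ 0.50977672 -0.2704592   0.25990641] [-8.53600888e+00  1.02153014e+01 -9.04384950e+00 -5.42268574e-04
 -7.07518561e+01  9.84732890e+01]
3.7417 [0.5900315  0.05899002 0.28002673] [ 2.45816074e+01  1.11528083e+01 -5.25735237e+00  4.44539476e-04
 -7.35874861e+01  6.53351364e+01]
```

View pics/wfan.png

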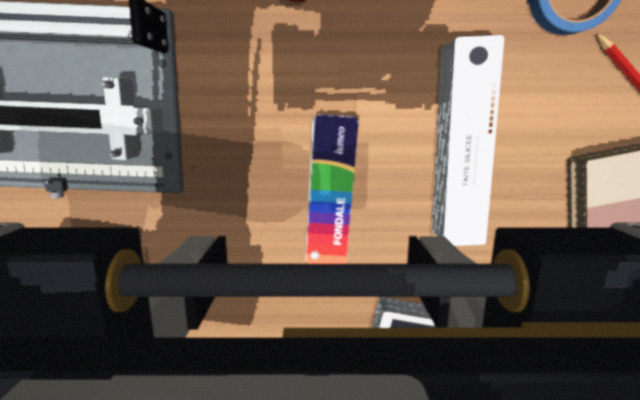

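View pics/wrd.png

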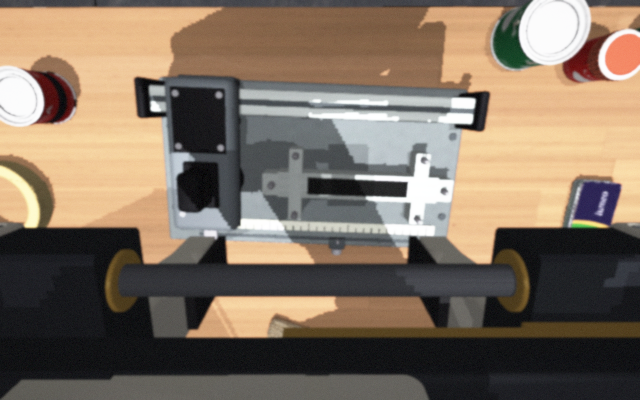

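```bash
python3 - <<'E'
from h import *
im,d,c=load('wrd')
cr=im[65:265,130:490]
save('c1.png',cv2.resize(cr,(792,440),interpolation=cv2.INTER_CUBIC))
P=cloud(d,c)
for (u,v) in [(197,120),(197,187),(195,185),(230,150),(360,187),(290,190),(350,150),(336,243),(360,225),(424,160),(418,218),(271,185),(296,155),(330,103)]: print(u,v,P[v,u].round(4))
im,d,c=load('wfan'); P=cloud(d,c)
m=(P[...,2]>.010)&(P[...,2]<.03); m[262:]=0; m[:100]=0; m[:,:285]=0; m[:,380:]=0
Q=P[m]; print(len(Q),np.median(Q[:,2]), cv2.minAreaRect((Q[:,:2]*1000).astype(np.float32)))
for u,v in [(317,115),(358,115),(308,260),(347,256)]: print(u,v,onz(u,v,.019,c))
E
```

```text
197 120 [0.6471 0.17   0.1036]
197 187 [0.5913 0.1633 0.1386]
195 185 [0.5933 0.1646 0.1393]
230 150 [0.6189 0.1421 0.0998]
360 187 [0.5697 0.0091 0.0429]
290 190 [0.5664 0.0898 0.0438]
350 150 [0.6088 0.0189 0.0134]
336 243 [0.4956 0.0351 0.0299]
360 225 [0.5134 0.0038 0.0131]
424 160 [ 0.6025 -0.0589  0.0533]
418 218 [ 0.5354 -0.0575  0.0526]
271 185 [0.5747 0.11   0.0548]
296 155 [0.6081 0.0816 0.0542]
330 103 [0.6627 0.0453 0.0625]
6363 0.014871274961217484 ((480.716552734375, -285.9191589355469), (51.92949676513672, 178.79966735839844), 86.62261199951172)
317 115 [ 0.56994251 -0.2706906   0.019     ]
358 115 [ 0.56994336 -0.31590952  0.019     ]
308 260 [ 0.39658004 -0.259635    0.019     ]
347 256 [ 0.40190881 -0.30750458  0.019     ]
```

View pics/c1.png

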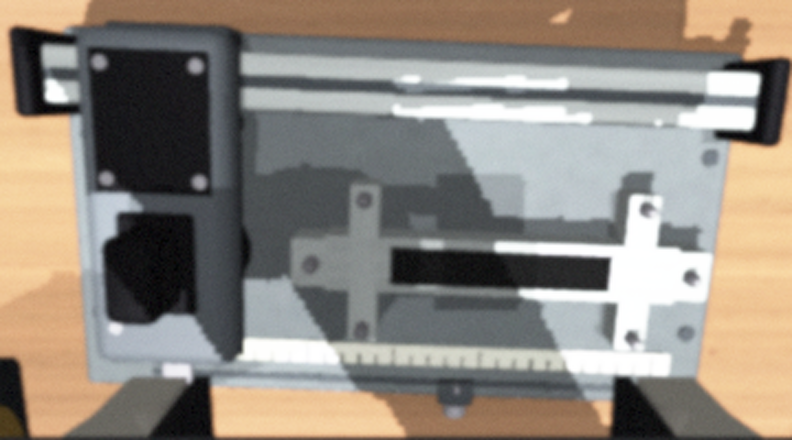

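The crop shows the reader's pin tops at crop pixels (365,200), (648,208), (363,329), (632,337), (311,263) and (691,276). The index sits at about (455,392), and the grip is the black block at about (155,265) on the head. I'll fit the reader pose from the pins, then grasp the fan and look at it in the hand.

```bash
cat >> h.py <<'E'
def Rz(a): # tool down, tool x at world yaw a (rad)
    c,s=np.cos(a),np.sin(a); return np.array([[c,s,0],[s,-c,0],[0,0,-1.]])
def fit(loc,W): # 2D rigid: W = R loc + t
    a,b=loc.mean(0),W.mean(0); A,B=loc-a,W-b
    th=np.arctan2((A[:,0]*B[:,1]-A[:,1]*B[:,0]).sum(),(A*B).sum()); R=np.array([[np.cos(th),-np.sin(th)],[np.sin(th),np.cos(th)]])
    return th,b-R@a,((loc@R.T+b-R@a)-W)
PINS=np.array([[34.5,72],[34.5,-72],[-34.5,72],[-34.5,-72],[0,99],[0,-99]])/1000
E
python3 - <<'E'
from h import *
im,d,c=load('wrd')
q=np.array([(365,200),(648,208),(363,329),(632,337),(311,263),(691,276)])/2.2+[130,65]
W=onz(q[:,0],q[:,1],.057,c)[:,:2]
th,t,r=fit(PINS,W); print('nest',np.degrees(th),t,'\n',(r*1000).round(1))
print('scale check',np.linalg.norm(W[4]-W[5]))
i=np.array([455,392])/2.2+[130,65]; print('index approx',onz(*i,.03,c))
a=np.radians(-3.3); p=np.array([.482,-.288])
robot.goto((*p,.09),Rz(a)); robot.servo_line((*p,.004),speed=.1); print(robot.read_force())
robot.move_gripper(0); print('w',robot.read_grip_width(),robot.read_force())
robot.servo_line((*p,.15),speed=.15); robot.dwell(.2)
print('w',robot.read_grip_width(),robot.read_t(),robot.read_position())
snap('whold')
E
```

```text
Traceback (most recent call last):
  File "h.py", line 15, in onz
    o=c[3][:3,3]; d=px(u,v,1.0,c)-o
                    ~~^^^^^^^^^^^
  File "h.py", line 13, in px
    return np.stack([(u-cx)/f*z,(v-cy)/f*z,z],-1)@T[:3,:3].T+T[:3,3]
           ~~~~~~~~^^^^^^^^^^^^^^^^^^^^^^^^^^^^^^
ValueError: all input arrays must have the same shape
```

```bash
sed -i 's/z=np.asarray(z,float)$/z=np.asarray(z,float)+0*u/; s/d=px(u,v,1.0,c)-o/d=px(u,v,1.0,c)-o/; s/return o+d\*((h-o\[2\])\/d\[2\])/return o+d*((h-o[2])\/d[...,2:])/' h.py
python3 - <<'E'
from h import *
im,d,c=load('wrd')
q=np.array([(365,200),(648,208),(363,329),(632,337),(311,263),(691,276)])/2.2+[130,65]
W=onz(q[:,0],q[:,1],.057,c)[:,:2]
th,t,r=fit(PINS,W); print('nest',np.degrees(th),t,'\n',(r*1000).round(1))
print('scale check',np.linalg.norm(W[4]-W[5]))
i=np.array([455,392])/2.2+[130,65]; print('index approx',onz(*i,.03,c))
a=np.radians(-3.3); p=np.array([.482,-.288])
robot.goto((*p,.09),Rz(a)); robot.servo_line((*p,.004),speed=.1); print(robot.read_force())
robot.move_gripper(0); print('w',robot.read_grip_width(),robot.read_force())
robot.servo_line((*p,.15),speed=.15); robot.dwell(.2)
print('w',robot.read_grip_width(),robot.read_t(),robot.read_position())
snap('whold')
E
```

```text
nest -1.891268004586543 [0.57220839 0.01298429] 
 [[ 1.6  2.3]
 [ 0.8 -1.8]
 [-0.8  2.5]
 [-1.2 -2.5]
 [-0.3  2.7]
 [-0.  -3.1]]
scale check 0.192197088151105
index approx [0.49537019 0.03406111 0.03      ]
[0.77148564 0.1996325  0.31246526]
w 0.5983769363342655 [-0.33296528  0.22574089  1.9942466 ]
w 0.5996381691348722 8.2583 [ 0.48157576 -0.2878706   0.14908925]
```

View pics/whold.png

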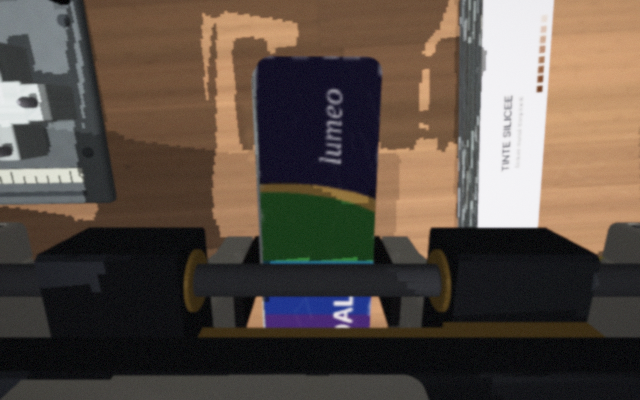

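The picture shows the fan held squarely, its front end at row 58 and its sides at columns 258 and 381. The pin fit came out 3% too small, so I'll check the camera scale against the held fan and then hover over the nest for a relative check.

```bash
python3 - <<'E'
from h import *
im,d,c=load('whold'); P=cloud(d,c)
T=c[3]
for v in (75,100,150,200): 
    row=P[v,240:400]; m=(row[:,2]>.14)&(row[:,2]<.2); u=np.where(m)[0]+240
    print(v,'u',u.min(),u.max(),'z',row[m][:,2].mean().round(4),'depth',d[v,320].round(4),'width',np.linalg.norm(P[v,u.max()]-P[v,u.min()]).round(4), 'tilt', (row[m][-5:,2].mean()-row[m][:5,2].mean()).round(4))
col=P[:,320]; m=(col[:,2]>.14)&(col[:,2]<.2); v=np.where(m)[0]; v=v[v<230]; print('v',v.min(),col[v.min()])
R=Rz(np.radians(-3.3)); print('end in tool',R.T@(col[v.min()]-robot.read_position()))
im,d,c=load('wrd'); P=cloud(d,c); print('table z',P[20,200],P[200,120],P[60,520])
th=np.radians(-1.9); n=np.array([.5722,.0130])
a=th-np.pi/2
robot.goto((*n,.15),Rz(a)); robot.servo_line((*n,.085),speed=.15); robot.dwell(.2)
print(robot.read_t(),robot.read_position(),robot.read_qpos()); im,d,c=snap('whov')
P=cloud(d,c); np.save('Phov.npy',P)
save('whovc.png',cv2.resize(im[0:240,130:530],(800,480),interpolation=cv2.INTER_CUBIC))
E
```

```text
75 u 252 381 z 0.1596 depth 0.1365 width 0.0514 tilt 0.0001
100 u 252 380 z 0.1597 depth 0.1401 width 0.0517 tilt 0.0011
150 u 255 377 z 0.1597 depth 0.1462 width 0.0512 tilt 0.001
200 u 257 375 z 0.1598 depth 0.1509 width 0.0513 tilt 0.0011
v 56 [ 0.56914968 -0.29414424  0.15949728]
end in tool [ 0.08766574  0.00119178 -0.01024691]
table z [ 7.54366107e-01  1.91618979e-01 -7.26760798e-04] [ 0.54269255  0.31338542 -0.00096072] [ 0.7068322  -0.1564108   0.03976379]
10.9167 [0.57292342 0.01313342 0.08616254] [ 2.08731791e+01  1.84465090e+01 -2.27451995e+01  1.24079139e-02
 -4.86940439e+01 -2.27772050e+01]
```

View pics/whovc.png

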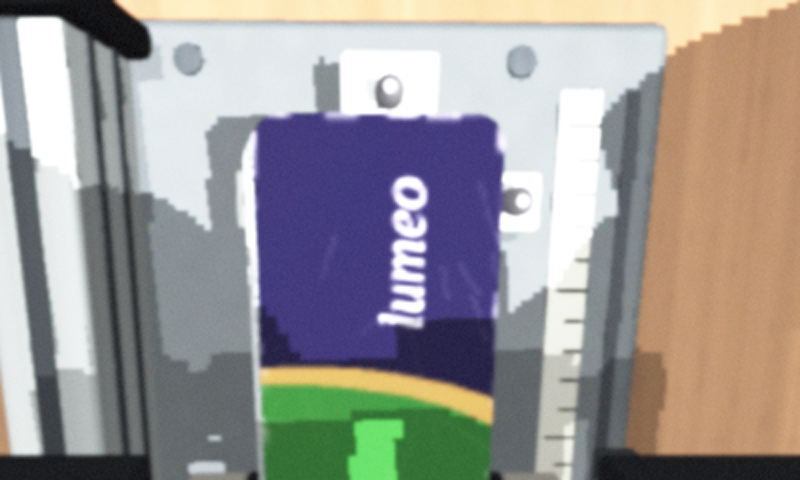

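```bash
python3 - <<'E'
from h import *
im,d,(f,cx,cy,T)=load('whov')
P=np.load('Phov.npy'); 
p=np.array([0.57292342,0.01313342]); a=np.radians(-1.9)-np.pi/2
x=np.array([np.cos(a),np.sin(a)]); y=np.array([np.sin(a),-np.cos(a)])
for s in (1,.968):
    c=(f*s,cx,cy,T)
    tool=lambda u,v,z:(lambda w:(np.array([(w-p)@x,(w-p)@y])*1000).round(1))(onz(130+u/2,v/2,z,c)[:2])
    print(s,'endpin',tool(388,86,.057),'front pin',tool(522,200,.057),'base of plate hole',tool(188,58,.014),tool(521,61,.014))
    for z in (.0967,.0995): print('   fan end',tool(385,116,z),'edges',tool(253,180,z),tool(503,180,z),tool(258,440,z),tool(494,440,z))
print('fan z', P[100,300:340,2].mean(), P[60:230:20,320,2])
E
```

```text
1 endpin [99.5  4. ] front pin [72.7 38.3] base of plate hole [114.2 -55.2] [113.5  44.5]
   fan end [87.6  2.8] edges [ 75.7 -23.5] [75.8 26.3] [ 21.3 -24.7] [21.4 27. ]
   fan end [87.3  2.7] edges [ 75.6 -23. ] [75.6 25.8] [ 22.2 -24.2] [22.3 26.5]
0.968 endpin [101.9   4.1] front pin [74.3 39.5] base of plate hole [117.3 -56.8] [116.5  45.7]
   fan end [89.3  2.8] edges [ 77.1 -24.2] [77.2 27.1] [ 21.  -25.6] [21.1 27.9]
   fan end [89.   2.8] edges [ 76.9 -23.7] [77.  26.6] [ 21.9 -25.1] [22.  27.4]
fan z 0.10050010616942555 [0.09705134 0.09675321 0.09747858 0.09667857 0.0971653  0.09719939
 0.097162   0.09689724 0.09794405]
```

```bash
cat >> h.py <<'E'
A=np.radians(-1.9)-np.pi/2
X=np.array([np.cos(A),np.sin(A)]); Y=np.array([np.sin(A),-np.cos(A)])
E
python3 - <<'E'
from h import *
p=np.array([.5722,.0130])+.0042*X+.0033*Y
# account for the tracking offset seen
robot.servo_line((*p,.085),speed=.1); robot.servo_line((*p,.066),speed=.08); robot.dwell(.3)
print(p,robot.read_t(),robot.read_position(),robot.read_force(),robot.read_tcp_rot().round(4)); im,d,c=snap('wlow')
save('wlowc.png',cv2.resize(im[0:240,130:530],(800,480),interpolation=cv2.INTER_CUBIC))
E
```

```text
[0.56876256 0.00891172] 11.9083 [0.56898437 0.00898765 0.06633435] [-0.00912324  0.26519862 -0.54882798] [[-3.310e-02 -9.995e-01  6.000e-04]
 [-9.995e-01  3.310e-02  2.000e-04]
 [-2.000e-04 -6.000e-04 -1.000e+00]]
```

View pics/wlowc.png

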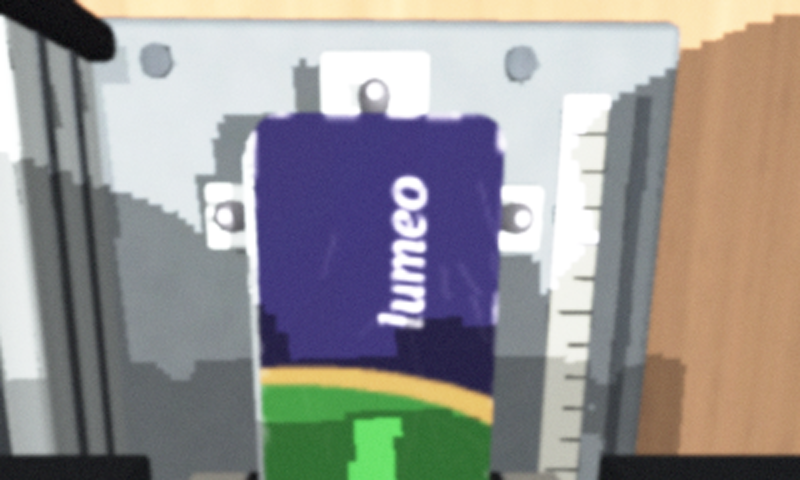

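```bash
python3 - <<'E'
from h import *
im,d,(f,cx,cy,T)=load('wlow'); p=np.array([0.56898437,0.00898765])
for s in (1,.968):
    c=(f*s,cx,cy,T)
    tool=lambda u,v,z:(lambda w:(np.array([(w-p)@X,(w-p)@Y])*1000).round(1))(onz(130+u/2,v/2,z,c)[:2])
    print(s,'endpin',tool(373,93,.057),'side pins',tool(224,216,.057),tool(522,216,.057))
    z=.0663-.004+.0155; print('   fan end',tool(380,116,z),'edges',tool(251,200,z),tool(503,200,z),tool(258,440,z),tool(494,440,z))
    print('   plate front edge z=.014',tool(680,60,.014),tool(637,455,.014), 'back edge', tool(110,60,.014))
E
```

```text
1 endpin [94.9  0.4] side pins [ 68.7 -33.7] [68.8 34.6]
   fan end [87.5  1.8] edges [ 71.8 -23.9] [71.9 26.4] [ 21.6 -24.6] [21.7 26.9]
   plate front edge z=.014 [110.   84.2] [-4.1 83.7] back edge [109.8 -71.6]
0.968 endpin [96.9  0.4] side pins [ 70.  -34.8] [70.1 35.6]
   fan end [89.2  1.8] edges [ 73.1 -24.6] [73.2 27.1] [ 21.3 -25.4] [21.4 27.7]
   plate front edge z=.014 [112.8  86.7] [-4.7 86.5] back edge [112.6 -73.7]
```

The side pins are at (224,216) and (522,216), the end pin is at (373,93), and the fan sits nearly centred between them. It needs only a -0.8 mm lateral trim, so I'll lower it and release.

```bash
python3 - <<'E'
from h import *
p=np.array([.5722,.0130])+.0042*X+.0033*Y-.0008*Y
robot.servo_line((*p,.066),speed=.05)
for z in (.056,.0505,.049):
    robot.servo_line((*p,z),speed=.04); robot.dwell(.1); print(z,robot.read_position(),robot.read_force())
robot.move_gripper(.74); robot.dwell(.3); print(robot.read_grip_width(),robot.read_force(),robot.read_t())
robot.servo_line((*p,.16),speed=.15)
q=p-.06*X; robot.goto((*q,.22),Rz(A)); robot.dwell(.2)
print(robot.read_t(),robot.read_position()); im,d,c=snap('wplaced')
save('wplc.png',cv2.resize(im[0:240,80:560],(800,400),interpolation=cv2.INTER_CUBIC))
E
```

```text
0.056 [0.5695901  0.00884204 0.05593144] [-0.0948506   0.42673359 -0.41548967]
0.0505 [0.56957094 0.00886464 0.05047405] [ 0.19742029  0.62737165 -1.03889387]
0.049 [0.56956763 0.00889063 0.04902192] [-0.55809861 -0.10530216 -0.74577375]
0.7401285665823929 [-0.58626769  0.43801783 -0.1964252 ] 14.2417
15.7667 [0.57081869 0.06814288 0.21854569]
```

View pics/wplc.png

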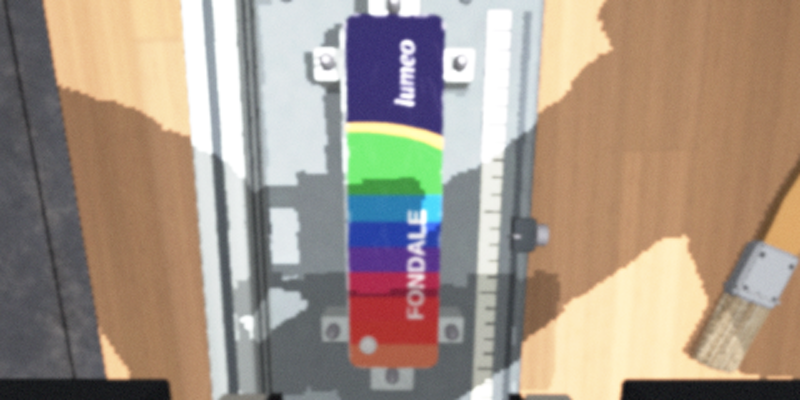

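The fan lies between all six pins with even gaps, and the index is at the front at crop (520,237). I'll check flatness from depth, then locate the grip from the earlier cloud and fit the reader with the camera scale left free.

```bash
python3 - <<'E'
from h import *
im,d,c=load('wrd'); P=cloud(d,c)
m=(P[...,2]>.125)&(P[...,2]<.15); m[230:]=0; Q=P[m]; v,u=np.where(m); print('grip px',u.min(),u.max(),v.min(),v.max(),len(Q),np.median(Q[:,2]),cv2.minAreaRect((Q[:,:2]*1000).astype(np.float32)))
im,d,c=load('wplaced'); P=cloud(d,c)
k=800/480
S=lambda u,v:(80+np.asarray(u)/k,np.asarray(v)/k)
q=np.array([(327,62),(460,62),(394,5),(333,330),(452,331),(391,376)])
loc=np.array([[34.5,-72],[-34.5,-72],[0,-99],[34.5,72],[-34.5,72],[0,99]])/1000
from scipy.optimize import minimize_scalar
def res(s): 
    W=onz(*S(q[:,0],q[:,1]),.057,(c[0]*s,)+c[1:])[:,:2]; return fit(loc,W)
s=minimize_scalar(lambda s:(res(s)[2]**2).sum(),bounds=(.9,1.1)).x
th,t,r=res(s); print('s',s,np.degrees(th),t,(r*1000).round(1).tolist())
R=np.array([[np.cos(th),-np.sin(th)],[np.sin(th),np.cos(th)]])
cs=(c[0]*s,)+c[1:]
for uv,z in [((520,237),.04),((520,237),.03),((345,18),.06),((440,18),.06),((350,365),.06),((437,362),.06)]: print(uv,'reader xy mm',(((onz(*S(*uv),z,cs)[:2]-t)@R)*1000).round(1))
# depth flatness over fan
for (u,v) in [(360,40),(430,40),(360,100),(430,110),(360,200),(430,200),(360,330),(430,330)]:
    a,b=S(u,v); a,b=int(a),int(b); print((u,v),P[b-2:b+3,a-2:a+3,2].mean().round(4),end=' ')
# index depths
a,b=S(520,237); a,b=int(a),int(b); print('\n',P[b-6:b+7,a-8:a+9:2,2].round(3))
E
```

```text
grip px 176 205 171 212 1129 0.13979949262806812 ((585.7880249023438, 171.56141662597656), (22.510522842407227, 36.501277923583984), 88.29238891601562)
s 0.9648899237869724 -2.2397039047547773 [0.56889928 0.00988756] [[-0.0, -0.1], [-0.1, 0.4], [0.0, -0.4], [0.0, 0.5], [0.5, 0.3], [-0.5, -0.6]]
(520, 237) reader xy mm [-75.1  18.6]
(520, 237) reader xy mm [-77.3  19.5]
(345, 18) reader xy mm [ 24.6 -91.7]
(440, 18) reader xy mm [-23.3 -92. ]
(350, 365) reader xy mm [24.6 91.9]
(437, 362) reader xy mm [-26.5  89.8]
(360, 40) 0.0589 (430, 40) 0.0589 (360, 100) 0.0587 (430, 110) 0.0587 (360, 200) 0.0589 (430, 200) 0.0588 (360, 330) 0.0591 (430, 330) 0.0589 
 [[0.013 0.016 0.022 0.021 0.021 0.023 0.024 0.021 0.023]
 [0.013 0.016 0.021 0.022 0.023 0.021 0.022 0.021 0.021]
 [0.012 0.016 0.022 0.022 0.022 0.023 0.022 0.022 0.022]
 [0.012 0.016 0.022 0.021 0.022 0.022 0.021 0.023 0.021]
 [0.013 0.021 0.027 0.026 0.022 0.023 0.021 0.023 0.022]
 [0.014 0.022 0.031 0.032 0.022 0.023 0.021 0.02  0.021]
 [0.013 0.018 0.031 0.031 0.021 0.022 0.02  0.022 0.022]
 [0.013 0.017 0.021 0.022 0.021 0.023 0.02  0.024 0.021]
 [0.014 0.018 0.022 0.022 0.022 0.022 0.023 0.021 0.021]
 [0.014 0.018 0.021 0.022 0.022 0.021 0.022 0.022 0.02 ]
 [0.013 0.018 0.021 0.022 0.021 0.022 0.022 0.021 0.021]
 [0.012 0.018 0.021 0.021 0.021 0.021 0.02  0.022 0.021]
 [0.012 0.019 0.023 0.021 0.021 0.021 0.021 0.021 0.02 ]]
```

```bash
cat >> h.py <<'E'
TH=np.radians(-2.1); RX=np.array([np.cos(TH),np.sin(TH)]); RY=np.array([-np.sin(TH),np.cos(TH)]); NEST=np.array([.5689,.0099]); SC=.965
RG=Rz(TH+np.pi)
def sc(c): return (c[0]*SC,)+c[1:]
def rd(w): return np.array([(w[:2]-NEST)@RX,(w[:2]-NEST)@RY])*1000
E
python3 - <<'E'
from h import *
im,d,c=load('wrd'); g=onz(190.5,191.5,.139,sc(c))[:2]; print('grip',g,rd(g),'s=1',onz(190.5,191.5,.139,c)[:2])
im,d,c=load('wplaced'); i=onz(80+520*.6-3,237*.6-1,.031,sc(c)); print('index',i,rd(i))
robot.goto((*g,.2),RG); robot.servo_line((*g,.111),speed=.12); print(robot.read_force())
robot.move_gripper(0); robot.dwell(.2); print('w',robot.read_grip_width(),robot.read_force(),robot.read_t())
p=g-.10*RY
robot.servo_line((*p,.111),speed=.06); robot.dwell(.3)
print(robot.read_position(),robot.read_force(),robot.read_grip_width(),robot.read_t(),robot.read_qpos())
im,d,c=snap('wpull'); save('wpc.png',cv2.resize(im[0:220,120:520],(800,440),interpolation=cv2.INTER_CUBIC))
E
```

```text
grip [0.58770155 0.1731818 ] [ 12.80566951 163.86109362] s=1 [0.58740496 0.1692048 ]
index [0.49569856 0.03120883 0.031     ] [-73.9331108   18.61214694]
[-0.56941008  0.19115863  0.59977189]
w 0.2461426066033507 [ 1.20268034 -5.7511645   2.01275454] 19.1833
[0.58373474 0.07425014 0.11104381] [-3.54896335  4.72848818  1.74538702] 0.2491315339463564 21.3 [ 2.62284858e+01  1.81865938e+01 -1.91308090e+01 -8.05199957e-02
 -5.26602004e+01 -1.18259041e+02]
```

View pics/wpc.png

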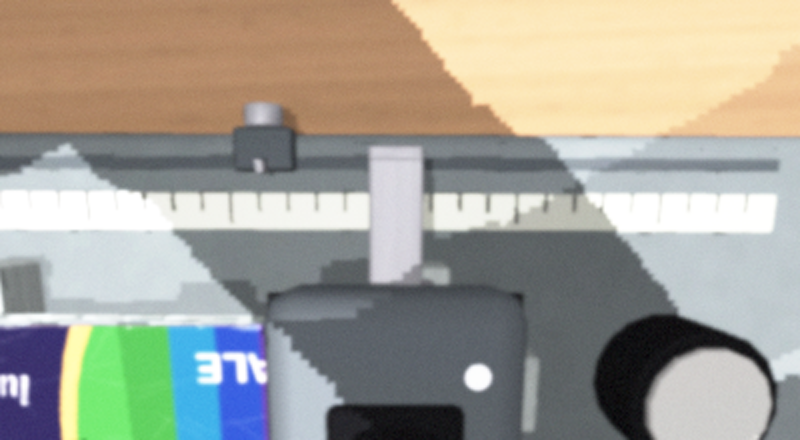

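The pointer arm is centred at column 396, almost on the tool centre line at column 394, and the index tip is at (259,165). I'll compute the remaining pull.

```bash
python3 - <<'E'
from h import *
im,d,c=load('wpull'); P=cloud(d,c)
print('z arm',P[78,318,2],P[90,318,2],'index tip z',P[80:86,247:252,2].max(),'depths',d[82,249],d[100,250])
tick=28.6/2*d[100,250]*0+28.6/2/ c[0]*d[106,205]
print('tick mm s=1',tick*1000,'s=.965',tick*1000/SC)
for cc in (c,sc(c)):
    i=onz(120+259/2,165/2,.031,cc); a=onz(120+396/2,150/2,.045,cc); a2=onz(120+396/2,270/2,.06,cc)
    print('index',rd(i),'arm',rd(a),rd(a2),'diff',rd(a)[1]-rd(i)[1])
print('tcp',rd(robot.read_position()))
E
```

```text
z arm 0.08096692107354048 0.08078160011735205 index tip z 0.03195532018832539 depths 0.22529197 0.24502383
tick mm s=1 10.014937 s=.965 10.378174
index [-72.52359935  21.69272602] arm [-75.97079687  65.58080552] [-41.55658042  65.59995315] diff 43.88807949732685
index [-75.1234568   20.25367321] arm [-78.54843935  65.59871972] [-42.92538795  65.62041338] diff 45.34504651098433
tcp [12.47284574 64.85748626]
```

```bash
python3 - <<'E'
from h import *
p=np.array([.58770155,.1731818])-.145*RY
robot.servo_line((*p,.111),speed=.05); robot.dwell(.4)
print(p,robot.read_position(),robot.read_force(),robot.read_grip_width(),robot.read_t(),rd(robot.read_position()))
im,d,c=snap('wpull2'); save('wpc2.png',cv2.resize(im[40:150,220:420],(800,440),interpolation=cv2.INTER_CUBIC))
P=cloud(d,c); print(P[70:90:2,295:345:3,2].round(3))
E
```

```text
[0.58238821 0.02827918] [0.58189645 0.02931249 0.11103971] [-4.22621744  5.35468696  2.97047772] 0.2443276697932527 22.8 [12.2763749  19.87568738]
[[0.012 0.012 0.012 0.021 0.022 0.021 0.022 0.023 0.023 0.023 0.022 0.022
  0.021 0.013 0.013 0.012 0.011]
 [0.013 0.012 0.013 0.021 0.081 0.081 0.08  0.079 0.08  0.08  0.08  0.022
  0.022 0.012 0.012 0.013 0.012]
 [0.011 0.014 0.013 0.081 0.08  0.081 0.079 0.081 0.08  0.08  0.08  0.081
  0.022 0.012 0.013 0.013 0.014]
 [0.013 0.014 0.012 0.08  0.08  0.08  0.081 0.08  0.08  0.081 0.08  0.08
  0.022 0.011 0.013 0.013 0.013]
 [0.012 0.013 0.013 0.081 0.08  0.082 0.08  0.079 0.081 0.081 0.082 0.081
  0.023 0.013 0.013 0.013 0.014]
 [0.014 0.014 0.013 0.08  0.081 0.081 0.08  0.08  0.081 0.081 0.081 0.081
  0.023 0.012 0.013 0.012 0.014]
 [0.015 0.013 0.012 0.081 0.08  0.081 0.081 0.081 0.081 0.081 0.081 0.081
  0.021 0.014 0.013 0.013 0.013]
 [0.014 0.013 0.013 0.08  0.08  0.082 0.08  0.081 0.08  0.082 0.08  0.081
  0.021 0.013 0.014 0.013 0.013]
 [0.013 0.014 0.014 0.081 0.081 0.08  0.08  0.081 0.081 0.081 0.08  0.081
  0.013 0.011 0.013 0.012 0.013]
 [0.012 0.012 0.013 0.08  0.08  0.08  0.081 0.081 0.08  0.081 0.082 0.081
  0.012 0.012 0.012 0.014 0.013]]
```

View pics/wpc2.png

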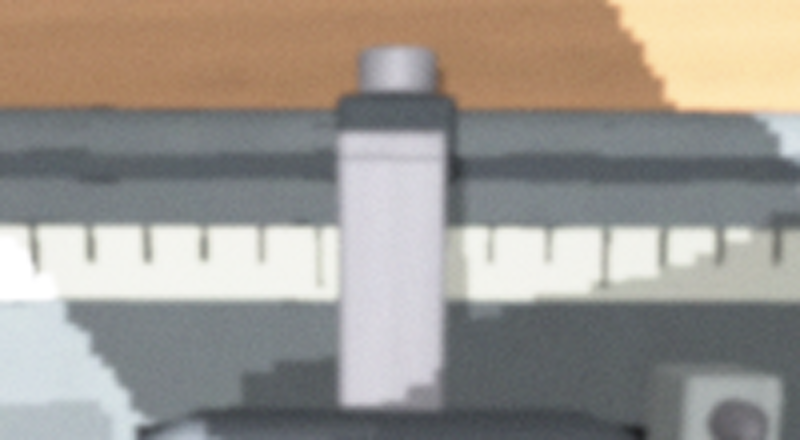

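The pointer arm is centred at 391.5 and the index block at 396.5. With parallax that puts the pointer about 1 mm past the index, so I'll trim by 0.9 mm and check with the wrist and top views.

```bash
python3 - <<'E'
from h import *
p=np.array([.58770155,.1731818])-.1441*RY
robot.servo_line((*p,.111),speed=.02); robot.dwell(.6)
print(robot.read_position(),rd(robot.read_position()),robot.read_force(),robot.read_grip_width(),robot.read_qvel().round(3),robot.read_t())
im,d,c=snap('wpull3'); a=cv2.resize(im[40:150,220:420],(800,440),interpolation=cv2.INTER_CUBIC)
save('fin.png',a)
it,dt,ct=grab('top'); Pt=cloud(dt,ct); z=np.load('top0.npz')
for n,(u0,v0,u1,v1),lo,hi in [('thick',(450,175,482,252),.02,.06),('pots',(372,138,440,172),.03,.09),('tin',(205,160,232,186),.03,.08),('tape',(178,195,216,231),.012,.04)]:
    r=[]
    for dd,cc in ((z['d'],ct),(dt,ct)):
        Q=cloud(dd,cc)[v0:v1,u0:u1].reshape(-1,3); Q=Q[(Q[:,2]>lo)&(Q[:,2]<hi)]; r.append(Q.mean(0))
    print(n,((r[1]-r[0])*1000).round(1))
E
```

```text
[0.58195461 0.03028446 0.11105791] [12.29887645 20.84914225] [-4.23402892  6.01308587  3.39110896] 0.24846896440078156 [-0.051 -0.035 -0.017 -0.084 -0.02   0.049] 23.7
thick [-0.3 -0.1 -0. ]
pots [ 0.1 -0.2  0.2]
tin [ 0.1 -0.2  0.6]
tape [-0.6  1.8  0.2]
```

View pics/fin.png

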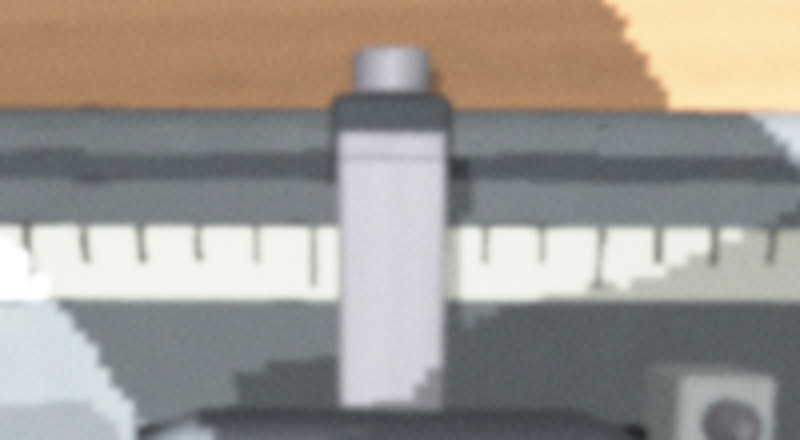

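The block centre (392) and pointer arm centre (391.5) now coincide, the head is held at rest, and nothing else has moved. I'm handing in.

```bash
python3 -c "
from h import *
robot.dwell(.5); print(robot.read_position(),robot.read_grip_width()); robot.job_done()"
```

```text
[0.58193612 0.0302939  0.11104545] 0.24650714011996783
the job is handed in; nothing more can be done
```

The thin fan lies on the bed between its six pins, released. The gripper is holding the reading head with its pointer over the index. I handed the job in at about 24 s of the 58 s; it reports no verdict.

- **Fan:** after release it was centred in the nest to about 1 mm. Its top was level, reading 58.7–59.1 mm everywhere I measured. This was before the head was pulled, and I did not look at the fan again afterwards.
- **Pointer:** seen from above, the pointer arm and the index block are centred to within about 0.5 mm. The grip width was steady and the spring pull on the tool read about 6 N. The joints were at rest.
- **Pointer blade not seen:** the blade is hidden under its arm, so I assumed it sits in the middle of the arm.
- **Other objects:** the top camera showed the thick fan, pots and tin shifted by under 1 mm. The tape read 1.8 mm, probably because its view was partly shadowed or blocked; the limit is 20 mm.
- **Disagreement:** the wrist camera's scale came out about 3.5% off against the known pin spacing, though not against the scale's ticks, taken as 10 mm. I used it mostly for relative measurements. My estimates of the last stretch of pull ranged from 44 to 46 mm, so I settled it with the final picture.

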